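# Size a bed pivot pin in the inclined ring gauge

## Robot

A 6-joint arm with a two-finger parallel gripper is mounted at the origin on the work surface. World frame = base frame: x ahead of the robot, y to its left, z up, the work surface at z = 0. Lengths are in m, angles in rad, forces in N, time in s.
With the tool pointing down it reaches from about 0.35 to 0.775 m from the base axis. Payload 7.3 kg.
Tool frame: the origin (TCP) lies at the very end of the fingers, on their centre line; the grasp point (between the pads) lies 19 mm behind it; z points along the fingers, y is the line along which they close (so a half turn about z gives the same grasp; the last joint's range is limited). The gripper opens to 92 mm and grips with 3 to 60 N. Pads are 19 mm wide; open, the fingers measure 130 mm over their backs; the gripper's body (75 mm by 190 mm) begins 47 mm behind the grasp point.
Start: joints at [-1.322, 0.342, 1.524, -0, 1.275, -0.146], TCP at [0.202, -0.485, 0.227] pointing down, gripper open.
Joint ranges: [-2.53, 2.53], [-0.77, 2.02], [0.04, 2.7], [-1, 4.14], [0.28, 2.66], [-3.11, 3.11]. Speed limits (rad/s): [2.57, 2.57, 3.14, 3.14, 3.14, 3.14].

## Interface

Orientations are given as [roll, pitch, yaw] about the fixed x, y, z axes, in that order (R = Rz(yaw) Ry(pitch) Rx(roll)).
In Python, from cell import robot gives the robot as it stands.
- The arm moves only by the tool apply_moves, never from a script. Its argument "motion" is text: rows parted by semicolons, each of 7 numbers parted by spaces: the opening in per cent of the stroke, from 0 (shut) to 100 (fully open), then the shift along the tool's x, y, z in cm, then the turn, a rotation vector about the tool's x, y, z in rad. A call has 1 to 20 rows; each row shifts and turns the commanded pose from where the row before left it, along the tool's axes as they then stand; what a row does not reach is not made up. A row lasts 1/8 s, in which the tool goes at most 62.5 mm and 10.7 degrees, less where a joint would pass 70% of its speed; a pose out of reach is approached as far as the arm can. A call with a gripper value outside its range is refused whole. The fingers move at their own pace and stop on an object; "force" is the grip in N (left out, the last holds). Time passes only in rows, so rows that do not move let the fingers close. It gives the time, the measured TCP pose, the force, the opening and the grip force at its end, in the units of the state.
- robot.observe(): the state, without advancing time (a new reading comes with each control period).
- robot.read_camera(name): name is "scene" or "top" or "wrist"; returns a dict with "img" (480x640x3 uint8, red, green, blue), "fovy" (degrees; the focal length in pixels is half the picture's height over the tangent of half this angle, whatever the lens; pixels are square), "cx", "cy" (the principal point, pixels), "R" (3x3) and "t" (3): a world point X has camera coordinates R X + t; the wrist camera has in their place "hand_eye" (4x4, takes a point from camera to tool coordinates, whose origin is the TCP and whose axes are the flange's). Camera axes: x right, y down, z forward; pixel columns grow to the right and rows downward; lengths in m; the calibration is good to about 2 mm. A picture is of the moment at which its call begins: read the wrist's pose just before it. There is no depth.
- robot.hand_in(): hands the job in; it is judged then, once.
Trained networks look in a picture, given as the dict that the camera call returned (one of the last four; its "shot" number tells which), for a name from the list of things; names that differ only in an ending like _2 or _b are one class to them, and where a whole thing is asked for, a point or a joint stands for the part that bears it (a point fixed in the world has none). Each returns a list of dicts, best first, with "score" (0 to 1); they miss things now and then, are a little off and sometimes report something else, mostly with a low value. They report only what shows in the picture. A call takes as long as a camera call. They do not tell look-alikes from the thing itself.
- robot.search_frame(target, picture): "centre" ([x, y, z] in m, in world coordinates, good to about 4 mm: the middle of the surface that is visible of it).
- robot.trace(target, picture): "pixels" (480x640 bool, what is visible of it).
The state is a dict: "time": time; "qpos": joint angles; "qvel": joint speeds; "joint_efforts": joint torques, N m; "tool_pos": TCP position; "tool_rot": TCP orientation; "contact_force": force on the tool from outside, world axes, zero at the start; "torque": the same for the moment, N m; "opening": finger opening in m; "grip_force": force on a finger pad.
Only numpy, scipy, OpenCV 4.12 (cv2) and the standard library are available. Lean on these libraries where they do the work, as an engineer would, in place of code of your own. Each camera call takes 0.05 s, during which the arm holds its last target. There are 200 camera calls.

## Task

Take the pin that lies nearer to the ring gauge and slide it nose first down the slope through the gauge's floating row of rings, feeling your way into each, until one is too small to let it pass. Press it gently home against that ring while you still hold it, never forcing it, then let go and leave it resting there in the gauge to be read. Leave the other pin and everything else on the bench where they are.

Things in the scene. Friction and masses are not known exactly. Their poses are not given: they have to be found in the camera images.
- pin_thin: Long thin plain steel pivot pin, 180 mm long: round shaft 18 mm in diameter, flat disc head (34 mm diameter, 8 mm thick) at the tail, the flat nose end bevelled 1.5 mm at 45 degrees to 15 mm. Origin on its axis at mid-length; x axis along the shaft to the nose. Starts lying level in a black rest, nose roughly towards the robot, axis 43 mm above the bench. Mass about 0.36 kg, varying.
- pin_thin_tip (a point): Centre of the flat nose end of the thin pin, 90 mm from its origin along its x axis.
- pin_thick: Short thick plain steel pivot pin, 140 mm long: round shaft 24 mm in diameter, flat disc head (34 mm diameter, 8 mm thick) at the tail, the flat nose end bevelled 1.5 mm at 45 degrees to 21 mm. Origin on its axis at mid-length; x axis along the shaft to the nose. Starts lying level in a black rest, nose roughly towards the robot, axis 47 mm above the bench. Mass about 0.5 kg, varying.
- pin_thick_tip (a point): Centre of the flat nose end of the thick pin, 70 mm from its origin along its x axis.
- gauge: Steel base of the ring gauge, 170 x 80 x 10 mm, fixed to the bench. Origin at the centre of its underside; its x axis is the level direction in which a pin travels through the gauge (roughly towards the robot). It carries the sloping bar and its rings.
- bar: Fixed aluminium bar of the gauge, sloping 35 degrees; on it, across its slope, floats a slide with a row of four coaxial steel rings (48 mm outside, 8 mm thick). Origin on the rings' axis as it would be with the slide centred, at the entry face of the last, smallest ring, 74 mm above the bench; x axis along the rings' axis in the direction of insertion (downhill), z square to it, upward.
- ring_first (a point): Centre of the entry face of the first ring if the slide were centred. The row really stands up to 7 mm off, either way along the bar's y axis: not reported. The slide is stiff: 10 N sideways to shift it. Entry faces at x = -99, -66, -33, 0 mm of the bar's frame, bores 29, 26, 20, 14 mm: the last ring stops the thin pin, the third the thick pin. Uphill and above is free.
- rest_a: Black plastic rest, fixed, in which the thin pin starts: base 130 x 56 x 8 mm and two V-notched posts, 8 mm thick, 48 mm wide, 50 mm high, standing 16 mm and 105 mm ahead of the pin's tail end; between them the shaft is free to be grasped. Origin on the bench, 68 mm ahead of the pin's tail end; x axis towards the pin's nose.
- rest_b: Black plastic rest, fixed, in which the thick pin starts: base 130 x 56 x 8 mm and two V-notched posts, 8 mm thick, 48 mm wide, 50 mm high, standing 16 mm and 105 mm ahead of the pin's tail end; between them the shaft is free to be grasped. Origin on the bench, 68 mm ahead of the pin's tail end; x axis towards the pin's nose.
- screwdriver: Screwdriver lying on the bench, 200 mm long; bystander.
- castor: Swivel castor standing on its wheel, 76 mm wheel, 123 mm high with its stem; bystander. Origin under its wheel.
- oil_bottle: White plastic bottle, 52 mm diameter, 130 mm high, standing; bystander. Origin at the centre of its foot.
- parts_cup: Steel cup, 70 mm across its rim, 60 mm high; bystander. Origin at the centre of its foot.
- collar: Plain steel collar lying flat, 44 mm outside, 28 mm bore, 16 mm high; bystander. Origin at the centre of its underside.
- meter: Yellow test meter lying flat, 150 x 80 x 40 mm; bystander. Origin at the centre of its underside.
Things that resemble listed ones, but are neither listed nor needed, are in the scene too. What is shaped like the pin_thin but green is not meant.

How it is judged:
By the outcome, as a careful person would: the job done as asked, in the order asked, and still so for the second after the job is handed in, with the robot touching nothing.
It also fails if it takes over 58 s, if anything falls off the work surface, if the arm or the gripper's body presses on something with over 40 N, if the wrist force passes 120 N, or if a joint passes its speed limit or range.

## Working session

There is one attempt and no reset: what is moved stays moved. The work goes in short steps, Python scripts to look and compute and a tool call to move; the robot and the scene stay as the last step left them, time stands still between calls to the robot, and variables do not carry over. Pictures are saved under pics/ and viewed, at most 10 in all, crops included, and the job is handed in when it is done.

Besides the shell and the picture viewer there is one more tool, called after "Call:" by a JSON object that holds its "method" and its "body". apply_moves: Moves the arm, as the interface text tells. Its arguments: {"type":"object","properties":{"motion":{"type":"string"},"force":{"type":"number"}},"required":["motion"]}

```bash
mkdir -p pics; ls; python3 - <<'E'
from cell import robot
import cv2, numpy as np
s=robot.observe(); print(s['time'],s['tool_pos'],s['tool_rot'],s['contact_force'],s['opening'])
for n in ['scene','top']:
    p=robot.read_camera(n)
    cv2.imwrite(f'pics/{n}0.png',p['img'][:,:,::-1])
    print(n,p['fovy'],p['cx'],p['cy'],np.round(p['R'],3).tolist(),np.round(p['t'],3))
    for t in ['pin_thin','pin_thick','gauge','bar','rest_a','collar','oil_bottle','castor','meter','parts_cup','screwdriver']:
        print(t,[(np.round(d['centre'],3).tolist(),round(d['score'],2)) for d in robot.search_frame(t,p)])
E
```

```text
pics
0.0 [ 0.20183498 -0.48421158  0.22605032] [-3.14006828e+00 -2.04575043e-04  3.94794857e-01] [ 0.29614443  0.5803912  -0.26894299] 0.09194573305234753
scene 52.18659213038403 327.8259213840543 237.9688777290181 [[0.308, 0.951, -0.004], [0.817, -0.267, -0.511], [-0.487, 0.154, -0.859]] [-0.181 -0.341  1.541]
pin_thin [([0.269, -0.247, 0.015], 0.87), ([0.554, 0.104, 0.046], 0.81), ([0.339, 0.234, 0.02], 0.66)]
pin_thick [([0.544, 0.302, 0.054], 0.75)]
gauge [([0.562, -0.176, 0.061], 0.82), ([0.607, -0.014, 0.022], 0.42), ([0.555, 0.299, 0.01], 0.34)]
bar [([0.552, -0.179, 0.112], 0.57)]
rest_a [([0.577, 0.098, 0.011], 0.8), ([0.557, 0.299, 0.012], 0.57), ([0.551, 0.102, 0.045], 0.54)]
collar [([0.699, 0.168, 0.02], 0.59)]
oil_bottle [([0.394, 0.457, 0.077], 0.72)]
castor [([0.416, -0.381, 0.07], 0.95)]
meter [([0.582, -0.436, 0.033], 0.56)]
parts_cup [([0.349, 0.002, 0.038], 0.88)]
screwdriver [([0.609, -0.01, 0.025], 0.79)]
top 44.604901107013355 320.4736386707149 240.95296922764453 [[0.03, -0.999, -0.014], [-0.997, -0.029, -0.065], [0.065, 0.016, -0.998]] [0.021 0.476 1.619]
pin_thin [([0.547, 0.106, 0.051], 0.8), ([0.288, -0.236, 0.021], 0.79)]
pin_thick [([0.536, 0.304, 0.053], 0.61)]
gauge [([0.53, -0.168, 0.069], 0.7), ([0.539, 0.306, 0.058], 0.69)]
bar [([0.537, -0.18, 0.11], 0.71)]
rest_a [([0.55, 0.307, 0.007], 0.86), ([0.568, 0.102, 0.011], 0.65)]
collar [([0.696, 0.167, 0.013], 0.42)]
oil_bottle [([0.382, 0.456, 0.09], 0.7)]
castor [([0.402, -0.373, 0.094], 0.59), ([0.569, -0.43, 0.034], 0.58)]
meter []
parts_cup [([0.364, -0.001, 0.014], 0.73)]
screwdriver []
```

View pics/scene0.png

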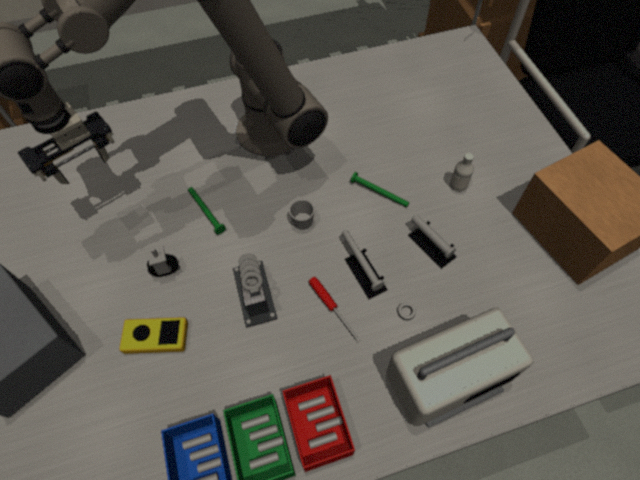

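View pics/top0.png

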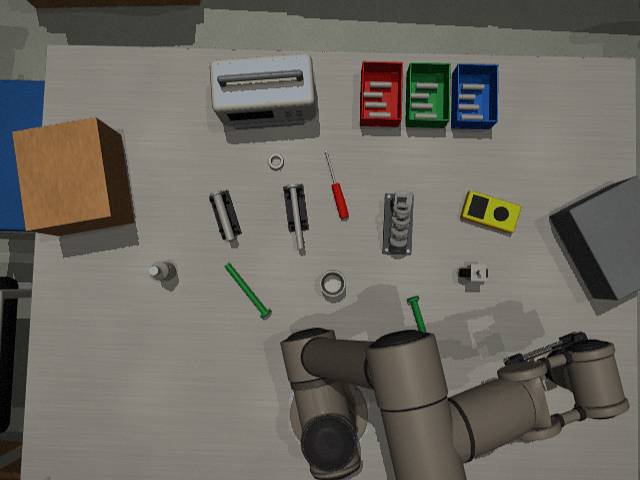

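The pin nearer the gauge is the thin one, at scene px (362,260) and top px (296,217). The thick pin is at top px (224,215) and the gauge at top px (397,222). The green pins are decoys. Next I'll set up helpers and check the wrist camera.

```bash
cat > h.py <<'E'
from cell import robot
import numpy as np, cv2, math
from scipy.spatial.transform import Rotation as Ro
def pose(s=None):
    s=s or robot.observe(); T=np.eye(4); T[:3,:3]=Ro.from_euler('xyz',s['tool_rot']).as_matrix(); T[:3,3]=s['tool_pos']; return T
def shot(n):
    """picture with K and world->cam (R,t)"""
    T=pose(); p=robot.read_camera(n); f=240/math.tan(math.radians(p['fovy']/2))
    p['K']=np.array([[f,0,p['cx']],[0,f,p['cy']],[0,0,1]])
    if n=='wrist':
        C=np.linalg.inv(T@np.array(p['hand_eye'])); p['R']=C[:3,:3]; p['t']=C[:3,3]
    p['R']=np.array(p['R']);p['t']=np.array(p['t']); return p
def proj(p,X):
    Y=np.atleast_2d(X)@p['R'].T+p['t']; return Y[:,:2]/Y[:,2:]*p['K'][0,0]+[p['cx'],p['cy']]
def ray(p,uv):
    uv=np.atleast_2d(uv); d=np.c_[(uv-[p['cx'],p['cy']])/p['K'][0,0],np.ones(len(uv))]@p['R']
    return -p['R'].T@p['t'], d/np.linalg.norm(d,axis=1,keepdims=True)
def Rdown(yaw,tilt=0):
    """tool z tilted forward (away along tool x) by tilt from straight down"""
    return (Ro.from_euler('z',yaw)*Ro.from_euler('x',math.pi)*Ro.from_euler('y',tilt)).as_matrix()
def move(R,x,T=None):
    T=pose() if T is None else T
    d=T[:3,:3].T@(np.array(x)-T[:3,3])*100; r=Ro.from_matrix(T[:3,:3].T@R).as_rotvec()
    print('shift cm',np.round(d,2),'rot',np.round(r,3),'rows>=',round(max(np.linalg.norm(d)/6.25,np.degrees(np.linalg.norm(r))/10.7),1))
E
python3 - <<'E'
from h import *
p=shot('wrist'); print(p['fovy'],np.round(p['hand_eye'],3)); print(Rdown(0,.6)[:,2], Rdown(.395)-pose()[:3,:3])
move(Rdown(0),[.50,-.175,.30])
E
```

```text
64.25760216063668 [[ 0.001 -0.961 -0.276  0.075]
 [ 1.     0.001  0.001 -0.001]
 [-0.001 -0.276  0.961 -0.157]
 [ 0.     0.     0.     1.   ]]
[ 5.64642473e-01 -1.01074462e-16 -8.25335615e-01] [[-8.11312838e-05  1.94660755e-04 -4.28695012e-05]
 [ 1.94658792e-04  8.11192831e-05  1.49942586e-04]
 [ 1.80980672e-05 -1.54896847e-04 -1.21602867e-08]]
shift cm [ 39.42 -17.12  -7.33] rot [ 0.    -0.     0.395] rows>= 7.0
```

Call:
{"method": "apply_moves", "body": {"motion": "100 5 -1.65 -0.6 0 0 0;100 5 -1.65 -0.6 0 0 0;100 5 -1.65 -0.6 0 0 0;100 5 -1.65 -0.6 0 0 0;100 5 -1.65 -0.6 0 0 0;100 5 -1.65 -0.6 0 0 0;100 5 -1.65 -0.6 0 0 0;100 5 -1.65 -0.6 0 0 0;100 5 -1.65 -0.6 0 0 0;100 0 0 0 0 0 0.132;100 0 0 0 0 0 0.132;100 0 0 0 0 0 0.131;100 0 0 0 0 0 0"}}

```text
time: 2.88
tool_pos: [0.5602, -0.1744, 0.2806]
tool_rot: [3.142, 0.0, 0.001]
contact_force: [-0.8, -0.4, 0.4]
opening: 0.092
grip_force: 0.0
```

```bash
python3 - <<'E'
from h import *
import pickle
p=shot('wrist'); s=robot.observe(); print(s['tool_pos'],s['tool_rot'],s['qpos'])
cv2.imwrite('pics/w1.png',p['img'][:,:,::-1]); pickle.dump(p,open('w1.pkl','wb'))
for t in ['gauge','bar']: print(t,[(np.round(d['centre'],3),round(d['score'],2)) for d in robot.search_frame(t,p)])
E
```

```text
[ 0.56020111 -0.1744444   0.28064992] [3.14158914e+00 1.25229132e-04 2.45820694e-03] [-4.32431465e-01  4.25519557e-01  1.24812958e+00 -5.62414200e-05
  1.46805561e+00  1.13591243e+00]
gauge [(array([ 0.56 , -0.181,  0.095]), 0.92)]
bar [(array([ 0.554, -0.18 ,  0.117]), 0.95)]
```

View pics/w1.png

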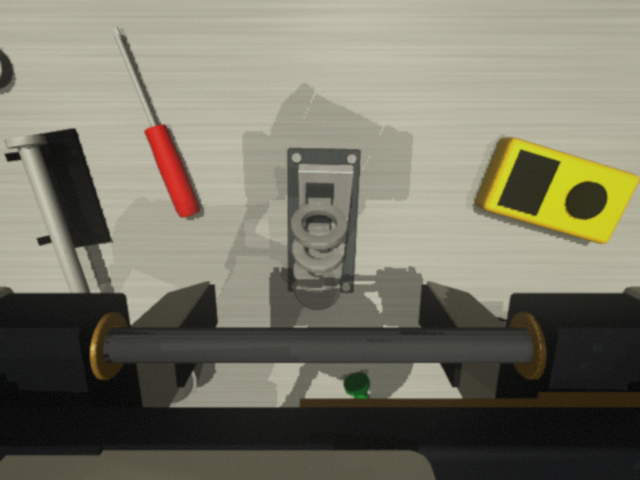

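Call:
{"method": "apply_moves", "body": {"motion": "100 4 0.2 3 0 0 0;100 4 0.2 3 0 0 0;100 0 0 0 0 -0.133 0;100 0 0 0 0 -0.133 0;100 0 0 0 0 -0.134 0;100 0 0 0 0 0 0;100 0 0 0 0 0 0"}}

```text
time: 3.9
tool_pos: [0.6402, -0.1786, 0.2208]
tool_rot: [-3.142, 0.397, 0.0]
contact_force: [-0.7, -0.7, 0.7]
opening: 0.0919
grip_force: 0.0
```

```bash
python3 - <<'E'
from h import *
import pickle
p=shot('wrist'); s=robot.observe(); print(s['tool_pos'],s['tool_rot'],s['qpos'])
cv2.imwrite('pics/w2.png',p['img'][:,:,::-1]); pickle.dump(p,open('w2.pkl','wb'))
E
```

```text
[ 0.63998889 -0.1787472   0.22208796] [ 3.14099678e+00  3.96388937e-01 -2.43438405e-04] [-0.32765575  0.9040726   0.59829581 -0.13842071  2.01263894  1.20765926]
```

View pics/w2.png

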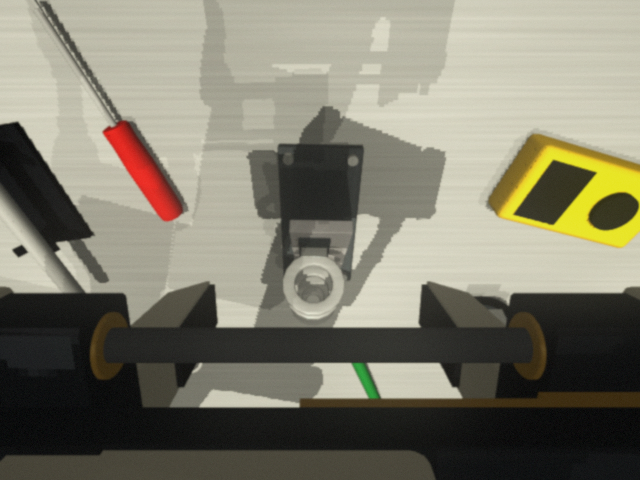

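```bash
python3 - <<'E'
from h import *
a=cv2.imread('pics/w1.png')[140:300,275:375]; b=cv2.imread('pics/w2.png')[200:330,265:365]
a=cv2.resize(a,None,fx=4,fy=3.75,interpolation=cv2.INTER_CUBIC); b=cv2.resize(b,None,fx=4,fy=4,interpolation=cv2.INTER_CUBIC)
c=np.zeros((600,800,3),np.uint8); c[:600,:400]=a; c[:520,400:]=b
cv2.imwrite('pics/crop1.png',c)
E
```

```text
(no output)
```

View pics/crop1.png

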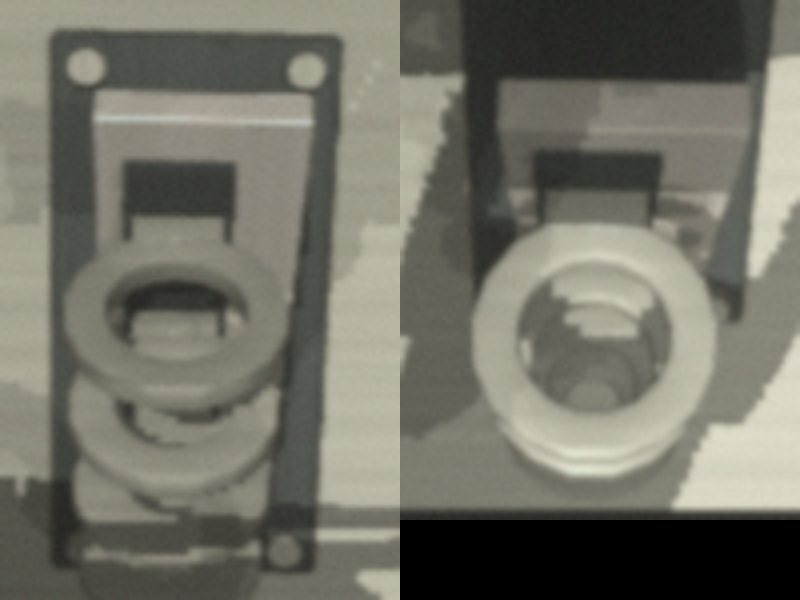

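```bash
cat > gfit.py <<'E'
from h import *
import pickle
from scipy.optimize import least_squares
w1,w2=[pickle.load(open(f,'rb')) for f in ('w1.pkl','w2.pkl')]
def axes(yaw):
    c,s=math.cos(math.radians(35)),math.sin(math.radians(35)); h=np.array([math.cos(yaw),math.sin(yaw),0])
    x=h*c-np.array([0,0,s]); z=h*s+np.array([0,0,c]); return x,np.cross(z,x),z
def ext(p,C,yaw,r):
    x,y,z=axes(yaw); a=np.linspace(0,2*np.pi,721)[:,None]; q=proj(p,C+r*(np.cos(a)*y+np.sin(a)*z))
    return [q[:,0].min(),q[:,0].max(),q[:,1].min(),q[:,1].max()]
B1=np.array([[287.5,148.8],[360.75,150.1],[353.25,292.3],[288,291.5]])
def res(v):
    bx,by,yaw,*C=v; C=np.array(C); c,s=math.cos(yaw),math.sin(yaw)
    # gauge x towards robot: far end local x=-85; image left = +world y
    loc=np.array([[-85,-40],[-85,40],[85,40],[85,-40]])/1e3
    X=np.c_[bx+c*loc[:,0]-s*loc[:,1],by+s*loc[:,0]+c*loc[:,1],np.full(4,.01)]
    return np.r_[(proj(w1,X)-B1).ravel(),
      np.array(ext(w1,C,yaw,.024))-[291,347.5,203.5,246.7], (np.array(ext(w1,C,yaw,.0145))-[301.25,336.75,210.4,236.5]),
      np.array(ext(w2,C,yaw,.024))-[283.25,344,255.5,311.75], np.array(ext(w2,C,yaw,.0145))-[294.25,333.25,265.5,303.3]]
if __name__=='__main__':
    f=least_squares(res,[.54,-.175,math.pi,.6,-.175,.13]); print(np.round(f.x,4)); print(np.round(f.fun,1))
    x,y,z=axes(f.x[2]); C=f.x[3:]; print('bar origin',C+.099*x, 'lateral vs base',(C-[f.x[0],f.x[1],0])@y)
E
python3 gfit.py
```

```text
[ 0.533  -0.1788  3.1239  0.5618 -0.1746  0.1276]
[-0.2 -1.   0.1 -0.8  0.5  1.3 -0.4  0.9 -0.7  0.5 -0.2 -0.2  0.5 -0.2
  0.8  0.8 -0.9  0.9 -2.5  3.2  0.5 -0.7 -0.7 -1.1]
bar origin [ 0.48068794 -0.17319324  0.07079888] lateral vs base -0.004699238060402545
```

```bash
python3 - <<'E'
from gfit import *
o,d=ray(w1,[[25,140],[77,290]]); X=o+d*((.043-o[2])/d[:,2])[:,None]; print(X); v=X[0]-X[1]; yaw=math.atan2(v[1],v[0]); print(yaw)
T=pose(); move(Rdown(yaw),[.53,.115,.20]); 
E
```

```text
[[0.6270389  0.11852988 0.043     ]
 [0.46565636 0.09436754 0.043     ]]
0.14861702653503422
shift cm [ -9.3  -29.38   6.27] rot [-0.029  0.396 -0.147] rows>= 5.0
```

Call:
{"method": "apply_moves", "body": {"motion": "100 0 0 0 0 0.132 0;100 0 0 0 0 0.132 0;100 0 0 0 0 0.132 0;100 -1.8 -4.9 0.3 0 0 0;100 -1.8 -4.9 0.3 0 0 0;100 -1.8 -4.9 0.3 0 0 0;100 -1.8 -4.9 0.3 0 0 0;100 -1.9 -4.9 0.3 0 0 0;100 -1.9 -4.9 0.3 0 0 0;100 0 0 0 0 0 -0.149;100 0 0 0 0 0 0;100 0 0 0 0 0 0"}}

```text
time: 5.45
tool_pos: [0.5301, 0.1149, 0.2044]
tool_rot: [-3.141, 0.001, 0.145]
contact_force: [-0.7, -0.4, 0.4]
opening: 0.0916
grip_force: 0.0
```

```bash
python3 - <<'E'
from h import *
import pickle
p=shot('wrist'); s=robot.observe(); print(s['tool_pos'],s['tool_rot'])
m=robot.trace('pin_thin',p); print([(d['score'],d['pixels'].sum(),np.argwhere(d['pixels']).mean(0)) for d in m])
p['m']=m[0]['pixels']; pickle.dump(p,open('w3.pkl','wb'))
im=p['img'][:,:,::-1].copy(); e=p['m'].astype(np.uint8); cs,_=cv2.findContours(e,0,1); cv2.drawContours(im,cs,-1,(0,0,255),1)
cv2.imwrite('pics/w3.png',im)
E
```

```text
[0.53024581 0.11476777 0.20399199] [-3.14118637e+00  1.97194452e-03  1.45272205e-01]
[(0.93, np.int64(4621), array([195.96256222, 331.56524562])), (0.64, np.int64(587), array([377.57240204, 178.85349233]))]
```

View pics/w3.png

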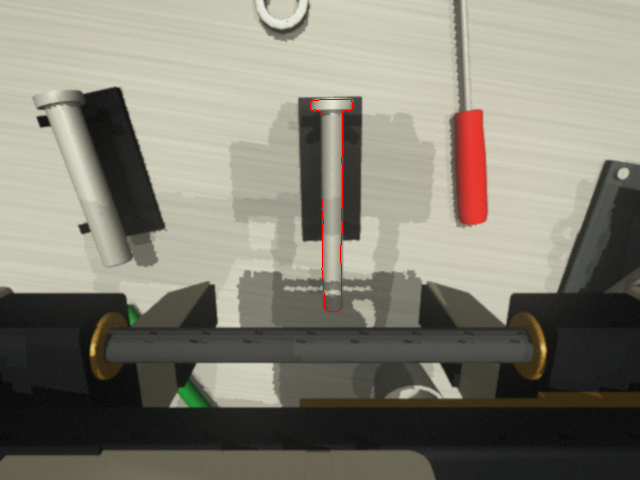

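```bash
python3 - <<'E'
from h import *
import pickle
p=pickle.load(open('w3.pkl','rb')); m=p['m']
rows=np.arange(120,300); mid=np.array([np.mean(np.flatnonzero(m[r])) for r in rows]); w=np.array([m[r].sum() for r in rows])
k=np.polyfit(rows,mid,1); print('line',k,'w',w[5],w[-5])
ys=np.flatnonzero(m.any(1)); print(ys[0],ys[-1])
for h in (.043,.048):
  o,d=ray(p,[[np.polyval(k,r),r] for r in (ys[0],ys[-1],120,300)]); X=o+d*((h-o[2])/d[:,2])[:,None]
  v=X[2]-X[3]; print(h,X[:2].round(4).tolist(),'len',np.linalg.norm(X[0]-X[1]),'yaw',math.atan2(v[1],v[0]), X[2:].round(4).tolist())
print(pose()[:3,3])
E
```

```text
line [1.92649979e-03 3.31165843e+02] w 22 18
99 311
0.043 [[0.6303, 0.1198, 0.043], [0.4505, 0.0911, 0.043]] len 0.18206531673669177 yaw 0.1579505931809978 [[0.6149, 0.1173, 0.043], [0.4613, 0.0929, 0.043]]
0.048 [[0.6299, 0.1199, 0.048], [0.4529, 0.0917, 0.048]] len 0.17920381026873367 yaw 0.1579505931809979 [[0.6147, 0.1175, 0.048], [0.4636, 0.0934, 0.048]]
[0.53028908 0.11476154 0.20370734]
```

```bash
python3 - <<'E'
from h import *
move(Rdown(.158),[.5809,.1119,.10])
E
```

```text
shift cm [ 4.99  1.02 10.36] rot [-0.     0.003 -0.012] rows>= 1.8
```

Call:
{"method": "apply_moves", "body": {"motion": "100 1.7 0.34 3.5 0 0 -0.012;100 1.7 0.34 3.5 0 0 0;100 1.6 0.34 3.4 0 0 0;100 0 0 0 0 0 0;100 0 0 0 0 0 0"}}

```text
time: 6.18
tool_pos: [0.581, 0.113, 0.0999]
tool_rot: [-3.141, 0.003, 0.16]
contact_force: [-0.2, 0.2, 0.1]
opening: 0.0921
grip_force: 0.0
```

```bash
python3 - <<'E'
from h import *
import pickle
p3=pickle.load(open('w3.pkl','rb'))
p=shot('wrist'); s=robot.observe(); print(s['tool_pos'],s['tool_rot'])
m=robot.trace('pin_thin',p)[0]['pixels']; ys=np.flatnonzero(m.any(1)); print(ys[0],ys[-1])
rows=np.arange(ys[0]+45,ys[-1]-20); mid=np.array([np.mean(np.flatnonzero(m[r])) for r in rows]); k=np.polyfit(rows,mid,1); print(k,[m[r].sum() for r in (ys[0]+5,rows[0],rows[-1])])
for h in (.038,.043,.048):
  o,d=ray(p,[[np.polyval(k,r),r] for r in (ys[0],rows[-1])]); X=o+d*((h-o[2])/d[:,2])[:,None]; v=X[0]-X[1]
  o3,d3=ray(p3,[[331.36,99]]); X3=o3+d3*((h-o3[2])/d3[:,2])[:,None]
  print(h,X[0],math.atan2(v[1],v[0]),'view1 tail',X3)
move(Rdown(.158),[.5809,.1119,.024])
cv2.imwrite('pics/w4.png',p['img'][:,:,::-1])
E
```

```text
[0.58119293 0.11313576 0.10049399] [-3.14118617e+00  1.83160696e-03  1.60080325e-01]
176 397
[nan nan] [np.int64(61), np.int64(30), np.int64(27)]
0.038 [nan nan nan] nan view1 tail [[0.63072237 0.11967381 0.038     ]]
0.043 [nan nan nan] nan view1 tail [[0.63031524 0.11978487 0.043     ]]
0.048 [nan nan nan] nan view1 tail [[0.62990811 0.11989594 0.048     ]]
shift cm [-0.04  0.13  7.67] rot [-0.     0.001  0.002] rows>= 1.2
  return _methods._mean(a, axis=axis, dtype=dtype,
  ret = ret.dtype.type(ret / rcount)
```

Call:
{"method": "apply_moves", "body": {"motion": "100 0 0.13 2.65 0 0 0;100 0 0 2.5 0 0 0;100 0 0 2.5 0 0 0;100 0 0 0 0 0 0;0 0 0 0 0 0 0;0 0 0 0 0 0 0;0 0 0 0 0 0 0;0 0 0 0 0 0 0;0 0 0 0 0 0 0;0 0 0 0 0 0 0", "force": 50}}

```text
time: 7.52
tool_pos: [0.5807, 0.112, 0.0224]
tool_rot: [-3.141, 0.004, 0.161]
contact_force: [0.6, -0.2, -0.5]
opening: 0.0365
grip_force: 0.0
```

Call:
{"method": "apply_moves", "body": {"motion": "0 0 0 0 0 0 0;0 0 0 0 0 0 0;0 0 0 0 0 0 0;0 0 0 0 0 0 0;0 0 0 0 0 0 0"}}

```text
time: 8.15
tool_pos: [0.5809, 0.1111, 0.0225]
tool_rot: [3.141, 0.004, 0.161]
contact_force: [0.1, -4.8, 0.7]
opening: 0.0167
grip_force: 50.0
```

Call:
{"method": "apply_moves", "body": {"motion": "0 0 0 -1 0 0 0;0 0 0 -2.5 0 0 0;0 0 0 -5 0 0 0;0 0 0 -5 0 0 0;0 0 0 -5 0 0 0;0 0 0 -4 0 0 0;0 0 0 0 0 0 0"}}

```text
time: 9.02
tool_pos: [0.5828, 0.1126, 0.2512]
tool_rot: [-3.141, -0.003, 0.161]
contact_force: [-0.1, 0.6, -4.1]
opening: 0.0167
grip_force: 50.0
```

```bash
python3 - <<'E'
from gfit import *
f=least_squares(lambda v:res(np.r_[v,.1308]),[.54,-.175,math.pi,.6,-.175]); print(np.round(f.x,4)); print(np.round(f.fun,1))
yaw=f.x[2]; C=np.r_[f.x[3:],.1308]; x,y,z=axes(yaw)
G=C-(.030+.130)*x; R=Rdown(yaw-math.pi,math.radians(35)); tcp=G+.0205*R[:,2]; print(x,R[:,0],R[:,2],G,tcp)
s=robot.observe(); print(s['contact_force'],s['tool_pos'],s['tool_rot'],s['opening'])
p=shot('wrist'); cv2.imwrite('pics/w5.png',p['img'][:,:,::-1]); q=shot('scene'); cv2.imwrite('pics/s5.png',q['img'][:,:,::-1])
m=robot.trace('pin_thin',q); print([(d['score'],d['pixels'].sum(),np.argwhere(d['pixels']).mean(0)) for d in m])
move(R,tcp)
E
```

```text
[ 0.533  -0.1788  3.1239  0.5635 -0.1746]
[-0.2 -1.   0.1 -0.8  0.5  1.3 -0.4  0.9 -1.   0.9 -1.5 -1.1  0.3  0.1
 -0.4 -0.2 -1.3  1.2 -1.5  5.   0.3 -0.5  0.5  0.6]
[-0.81902341  0.01451621 -0.57357644] [ 0.81902341 -0.01451621  0.57357644] [ 0.57348637 -0.01016436 -0.81915204] [ 0.69451633 -0.17696075  0.22257223] [ 0.7062728  -0.17716912  0.20577961]
[-0.14488481  0.58359368 -4.10929933] [0.58284807 0.1126128  0.2511515 ] [-3.14109745 -0.00338032  0.16123083] 0.016723938016148843
[(0.89, np.int64(439), array([211.92482916, 206.88610478])), (0.58, np.int64(413), array([213.92251816, 370.41404358])), (0.49, np.int64(102), array([180.08823529, 360.82352941]))]
shift cm [ 7.8  30.58  3.89] rot [-0.055  0.617  0.173] rows>= 5.1
```

Call:
{"method": "apply_moves", "body": {"motion": "0 1.1 4.4 0 0 0 0;0 1.1 4.4 0 0 0 0;0 1.1 4.4 0 0 0 0;0 1.1 4.4 0 0 0 0;0 1.1 4.4 0 0 0 0;0 1.1 4.4 0 0 0 0;0 1.2 4.2 0 0 0 0;0 0 0 0 -0.014 0.154 0.043;0 0 0 0 -0.014 0.154 0.043;0 0 0 0 -0.014 0.154 0.043;0 0 0 0 -0.014 0.155 0.044;0 0 0 0 0 0 0;0 0 0 0 0 0 0"}}

```text
time: 10.8
tool_pos: [0.7085, -0.1778, 0.2472]
tool_rot: [3.14, -0.613, -0.016]
contact_force: [0.0, 0.1, -2.4]
opening: 0.0168
grip_force: 50.0
```

```bash
cat >> h.py <<'E'
C1=np.array([.5635,-.1746,.1308]); GY=3.1239; RB=Rdown(GY-math.pi,math.radians(35)); XB=-RB[:,0]; ZB=-RB[:,2]; YB=np.cross(ZB,XB)
def rel(TL=.130,go=.0205):
    s=robot.observe(); T=pose(s); g=T[:3,3]-go*T[:3,2]; tip=g-TL*T[:3,0]; d=tip-C1
    rv=Ro.from_matrix(T[:3,:3].T@RB).as_rotvec()
    f=np.array(s['contact_force'])
    print('t',round(s['time'],2),'tip rel C1 (bar xyz mm)',np.round(1e3*np.array([d@XB,d@YB,d@ZB]),1),'rot err',np.round(rv,3),'force bar',np.round([f@XB,f@YB,f@ZB],1),'torque',np.round(s['torque'],2))
E
python3 - <<'E'
from h import *
rel(); R=RB; move(RB,C1-.160*XB+.0205*RB[:,2])
p=shot('wrist'); q=shot('scene'); q2=shot('top')
cv2.imwrite('pics/w6.png',p['img'][:,:,::-1])
for n,i in (('s6',q),('t6',q2)):
  u=proj(i,C1)[0].astype(int); print(n,u); cr=i['img'][u[1]-60:u[1]+60,u[0]-80:u[0]+80,::-1]; cv2.imwrite(f'pics/{n}.png',cv2.resize(cr,None,fx=5,fy=5,interpolation=cv2.INTER_CUBIC))
E
```

```text
t 10.8 tip rel C1 (bar xyz mm) [-55.5   0.8  32.3] rot err [ 0.    -0.002  0.001] force bar [ 1.3 -0.1 -2. ] torque [ 0.04  0.46 -0.08]
shift cm [-2.56 -0.07  3.26] rot [ 0.    -0.002  0.001] rows>= 0.7
s6 [252 281]
t6 [401 206]
```

View pics/s6.png

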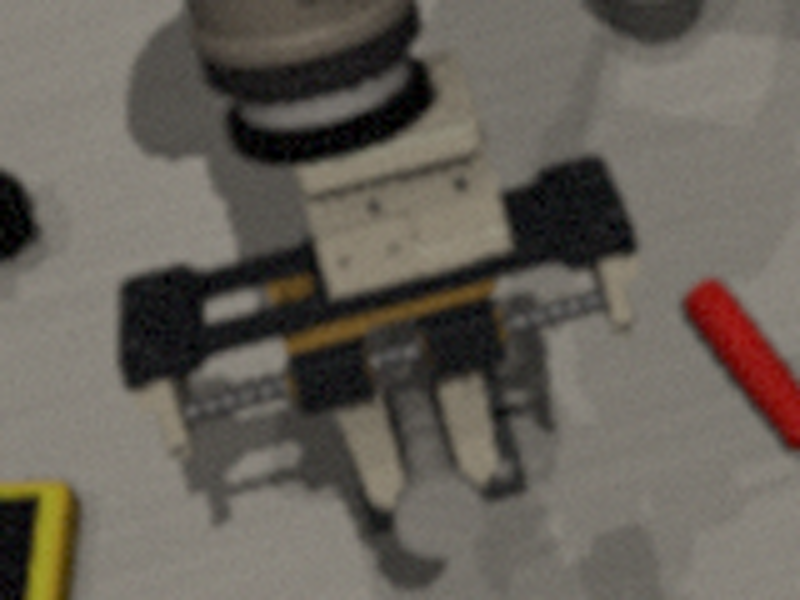

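Scene view: the gripper holds the pin, with the head at crop (440,520), and hides the gauge. From here I go by feel, starting by lining up in front of the first ring.

Call:
{"method": "apply_moves", "body": {"motion": "0 -0.8 -0.04 1.6 0 -0.002 0;0 -1.76 -0.04 1.66 0 0 0;0 0 0 0 0 0 0;0 0 0 0 0 0 0"}}

```text
time: 11.45
tool_pos: [0.7061, -0.177, 0.206]
tool_rot: [3.14, -0.613, -0.017]
contact_force: [-0.3, -0.1, -2.6]
opening: 0.0171
grip_force: 50.0
```

```bash
python3 - <<'E'
from h import *
rel(); p=shot('wrist'); cv2.imwrite('pics/w7.png',p['img'][:,:,::-1]); 
E
```

```text
t 11.45 tip rel C1 (bar xyz mm) [-29.9  -0.1  -0.1] rot err [ 0.001 -0.003  0.   ] force bar [ 1.7  0.1 -1.9] torque [0.04 0.52 0.04]
```

View pics/w7.png

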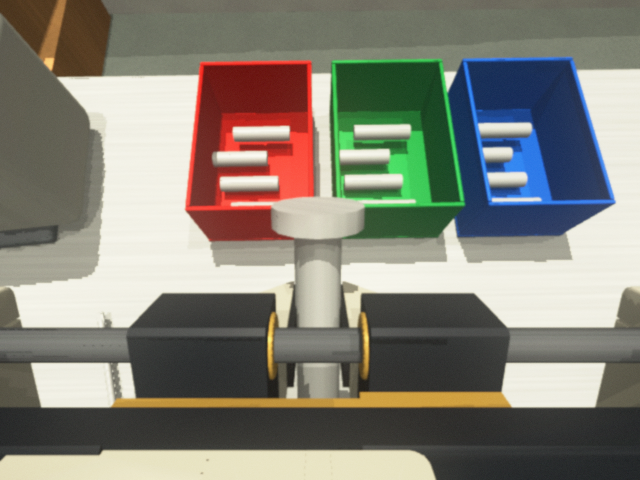

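Call:
{"method": "apply_moves", "body": {"motion": "0 -0.7 0 0 0 0 0;0 -0.7 0 0 0 0 0;0 -0.7 0 0 0 0 0;0 -0.5 0 0 0 0 0;0 -0.3 0 0 0 0 0;0 -0.3 0 0 0 0 0;0 -0.3 0 0 0 0 0"}}

```text
time: 12.38
tool_pos: [0.6767, -0.1763, 0.1854]
tool_rot: [3.141, -0.613, -0.018]
contact_force: [0.4, -0.5, -2.5]
opening: 0.0169
grip_force: 50.0
```

```bash
python3 -c "
from h import *
rel()"
```

```text
t 12.38 tip rel C1 (bar xyz mm) [ 5.9 -0.3 -0. ] rot err [ 0.001 -0.002  0.   ] force bar [ 1.   0.5 -2.3] torque [0.05 0.58 0.09]
```

Call:
{"method": "apply_moves", "body": {"motion": "0 -0.6 0 0 0 0 0;0 -0.6 0 0 0 0 0;0 -0.6 0 0 0 0 0;0 -0.3 0 0 0 0 0;0 -0.2 0 0 0 0 0;0 -0.2 0 0 0 0 0;0 -0.2 0 0 0 0 0"}}

```text
time: 13.25
tool_pos: [0.6547, -0.1759, 0.1699]
tool_rot: [3.141, -0.613, -0.018]
contact_force: [0.2, -0.1, -3.6]
opening: 0.0166
grip_force: 50.0
```

```bash
python3 -c "
from h import *
rel()"
```

```text
t 13.25 tip rel C1 (bar xyz mm) [32.9 -0.3 -0. ] rot err [ 0.001 -0.002  0.   ] force bar [ 1.9  0.1 -3.1] torque [0.01 0.53 0.03]
```

Call:
{"method": "apply_moves", "body": {"motion": "0 -0.2 0 0 0 0 0;0 -0.2 0 0 0 0 0;0 -0.2 0 0 0 0 0"}}

```text
time: 13.62
tool_pos: [0.6497, -0.1758, 0.1664]
tool_rot: [3.141, -0.613, -0.018]
contact_force: [0.1, 0.2, -2.8]
opening: 0.0163
grip_force: 50.0
```

```bash
python3 -c "
from h import *
rel()"
```

```text
t 13.62 tip rel C1 (bar xyz mm) [39.  -0.3 -0. ] rot err [ 0.001 -0.002  0.   ] force bar [ 1.6 -0.2 -2.4] torque [ 0.05  0.54 -0.04]
```

Call:
{"method": "apply_moves", "body": {"motion": "0 -0.4 0 0 0 0 0;0 -0.3 0 0 0 0 0;0 0 0.15 0 0 0 0;0 0 0.15 0 0 0 0;0 0 0 0 0 0 0"}}

```text
time: 14.25
tool_pos: [0.6441, -0.1789, 0.1626]
tool_rot: [3.141, -0.613, -0.018]
contact_force: [-0.5, 0.7, -1.8]
opening: 0.0165
grip_force: 50.0
```

```bash
python3 -c "
from h import *
rel()"
```

```text
t 14.25 tip rel C1 (bar xyz mm) [45.7  2.9 -0.1] rot err [ 0.001 -0.002 -0.   ] force bar [ 1.4 -0.7 -1.2] torque [ 0.01  0.53 -0.01]
```

Call:
{"method": "apply_moves", "body": {"motion": "0 0 0.1 0 0 0 0;0 0 0 0 0 0 0"}}

```text
time: 14.5
tool_pos: [0.644, -0.1798, 0.1625]
tool_rot: [3.141, -0.613, -0.018]
contact_force: [0.2, 0.2, -3.1]
opening: 0.0167
grip_force: 50.0
```

```bash
python3 -c "
from h import *
rel()"
```

```text
t 14.5 tip rel C1 (bar xyz mm) [45.9  3.7 -0. ] rot err [ 0.001 -0.002  0.   ] force bar [ 1.6 -0.2 -2.6] torque [-0.03  0.5  -0.03]
```

Call:
{"method": "apply_moves", "body": {"motion": "0 0 0.1 0 0 0 0;0 0 0 0 0 0 0"}}

```text
time: 14.75
tool_pos: [0.644, -0.1806, 0.1624]
tool_rot: [3.141, -0.613, -0.018]
contact_force: [0.2, 1.3, -2.8]
opening: 0.017
grip_force: 50.0
```

```bash
python3 -c "
from h import *
rel()"
```

```text
t 14.75 tip rel C1 (bar xyz mm) [45.9  4.6 -0.1] rot err [ 0.001 -0.002 -0.   ] force bar [ 1.4 -1.3 -2.4] torque [ 0.2   0.42 -0.02]
```

Call:
{"method": "apply_moves", "body": {"motion": "0 0 0.1 0 0 0 0;0 0 0 0 0 0 0"}}

```text
time: 15.0
tool_pos: [0.644, -0.1815, 0.1625]
tool_rot: [3.141, -0.613, -0.018]
contact_force: [0.9, 2.3, -2.1]
opening: 0.0165
grip_force: 50.1
```

```bash
python3 -c "
from h import *
rel()"
```

```text
t 15.0 tip rel C1 (bar xyz mm) [45.8  5.4 -0.1] rot err [ 0.    -0.002 -0.   ] force bar [ 0.5 -2.3 -2.2] torque [ 0.38  0.37 -0.03]
```

Call:
{"method": "apply_moves", "body": {"motion": "0 0 -0.3 0 0 0 0;0 0 -0.3 0 0 0 0;0 0 -0.2 0 0 0 0;0 0 0 0 0 0 0"}}

```text
time: 15.5
tool_pos: [0.6441, -0.1735, 0.1624]
tool_rot: [3.141, -0.613, -0.017]
contact_force: [-0.4, 0.8, -3.3]
opening: 0.0164
grip_force: 50.0
```

```bash
python3 -c "
from h import *
rel()"
```

```text
t 15.5 tip rel C1 (bar xyz mm) [45.9 -2.5 -0. ] rot err [ 0.001 -0.002  0.   ] force bar [ 2.2 -0.8 -2.5] torque [ 0.12  0.52 -0.01]
```

Call:
{"method": "apply_moves", "body": {"motion": "0 0 -0.1 0 0 0 0;0 0 0 0 0 0 0"}}

```text
time: 15.75
tool_pos: [0.6441, -0.1727, 0.1625]
tool_rot: [3.141, -0.613, -0.018]
contact_force: [-0.6, -0.0, -4.0]
opening: 0.0169
grip_force: 50.0
```

```bash
python3 -c "
from h import *
rel()"
```

```text
t 15.75 tip rel C1 (bar xyz mm) [45.9 -3.3 -0.1] rot err [ 0.001 -0.002  0.   ] force bar [ 2.8  0.  -2.9] torque [ 0.01  0.56 -0.05]
```

Call:
{"method": "apply_moves", "body": {"motion": "0 0 -0.1 0 0 0 0;0 0 0 0 0 0 0"}}

```text
time: 16.0
tool_pos: [0.6442, -0.1719, 0.1625]
tool_rot: [3.14, -0.613, -0.017]
contact_force: [-0.6, -1.3, -3.2]
opening: 0.0167
grip_force: 50.0
```

```bash
python3 -c "
from h import *
rel()"
```

```text
t 16.0 tip rel C1 (bar xyz mm) [45.8 -4.1 -0. ] rot err [ 0.001 -0.002  0.   ] force bar [ 2.3  1.4 -2.3] torque [-0.19  0.54  0.03]
```

Call:
{"method": "apply_moves", "body": {"motion": "0 0 0.24 0 0 0 0;0 0 0.2 0 0 0 0;0 0 0 0.25 0 0 0;0 0 0 0 0 0 0"}}

```text
time: 16.5
tool_pos: [0.6455, -0.1761, 0.1601]
tool_rot: [3.141, -0.612, -0.018]
contact_force: [-0.4, -0.2, -2.8]
opening: 0.0167
grip_force: 50.0
```

```bash
python3 -c "
from h import *
rel()"
```

```text
t 16.5 tip rel C1 (bar xyz mm) [46.1  0.  -2.7] rot err [ 0.001 -0.002 -0.   ] force bar [ 1.9  0.2 -2.1] torque [0.04 0.64 0.04]
```

Call:
{"method": "apply_moves", "body": {"motion": "0 0 0 0.1 0 0 0;0 0 0 0 0 0 0"}}

```text
time: 16.75
tool_pos: [0.6461, -0.1761, 0.1595]
tool_rot: [3.141, -0.613, -0.018]
contact_force: [-1.5, 0.6, -3.0]
opening: 0.0166
grip_force: 50.0
```

```bash
python3 -c "
from h import *
rel()"
```

```text
t 16.75 tip rel C1 (bar xyz mm) [46.   0.  -3.6] rot err [ 0.001 -0.002  0.   ] force bar [ 3.  -0.6 -1.5] torque [-0.02  0.67  0.02]
```

Call:
{"method": "apply_moves", "body": {"motion": "0 0 0 0.1 0 0 0;0 0 0 0 0 0 0"}}

```text
time: 17.0
tool_pos: [0.6467, -0.1761, 0.1587]
tool_rot: [3.141, -0.613, -0.018]
contact_force: [-1.1, -0.3, -2.0]
opening: 0.0167
grip_force: 50.0
```

```bash
python3 -c "
from h import *
rel()"
```

```text
t 17.0 tip rel C1 (bar xyz mm) [45.9  0.  -4.6] rot err [ 0.001 -0.002  0.   ] force bar [ 2.   0.3 -1. ] torque [ 0.05  0.69 -0.  ]
```

Call:
{"method": "apply_moves", "body": {"motion": "0 0 0 0.1 0 0 0;0 0 0 0 0 0 0"}}

```text
time: 17.25
tool_pos: [0.6473, -0.1761, 0.158]
tool_rot: [3.141, -0.613, -0.018]
contact_force: [-0.8, -0.6, -1.2]
opening: 0.0168
grip_force: 50.0
```

```bash
python3 -c "
from h import *
rel()"
```

```text
t 17.25 tip rel C1 (bar xyz mm) [45.8  0.  -5.6] rot err [ 0.001 -0.002  0.   ] force bar [ 1.4  0.6 -0.5] torque [0.11 0.7  0.02]
```

Call:
{"method": "apply_moves", "body": {"motion": "0 0 0 0.1 0 0 0;0 0 0 0 0 0 0"}}

```text
time: 17.5
tool_pos: [0.6479, -0.1762, 0.1572]
tool_rot: [3.141, -0.613, -0.018]
contact_force: [-0.9, 0.1, -1.1]
opening: 0.0166
grip_force: 50.0
```

```bash
python3 -c "
from h import *
rel()"
```

```text
t 17.5 tip rel C1 (bar xyz mm) [45.8  0.1 -6.6] rot err [ 0.001 -0.002  0.   ] force bar [ 1.4 -0.  -0.3] torque [ 0.11  0.73 -0.01]
```

Call:
{"method": "apply_moves", "body": {"motion": "0 0 0 -0.2 0 0 0;0 0 0 -0.2 0 0 0;0 0 0 0 0 0 0"}}

```text
time: 17.88
tool_pos: [0.6454, -0.1761, 0.1605]
tool_rot: [3.141, -0.613, -0.018]
contact_force: [0.1, -0.1, -3.2]
opening: 0.0164
grip_force: 50.0
```

```bash
python3 -c "
from h import *
rel()"
```

```text
t 17.88 tip rel C1 (bar xyz mm) [45.9  0.1 -2.4] rot err [ 0.001 -0.002 -0.   ] force bar [ 1.8  0.1 -2.7] torque [ 0.05  0.47 -0.01]
```

Call:
{"method": "apply_moves", "body": {"motion": "0 0 0 -0.2 0 0 0;0 0 0 0 0 0 0"}}

```text
time: 18.12
tool_pos: [0.6443, -0.1761, 0.1621]
tool_rot: [3.141, -0.613, -0.018]
contact_force: [-0.4, 0.4, -2.8]
opening: 0.0163
grip_force: 50.0
```

```bash
python3 -c "
from h import *
rel()"
```

```text
t 18.12 tip rel C1 (bar xyz mm) [45.8  0.1 -0.5] rot err [ 0.001 -0.002  0.   ] force bar [ 2.  -0.4 -2.1] torque [ 0.01  0.55 -0.03]
```

Call:
{"method": "apply_moves", "body": {"motion": "0 0 0 -0.2 0 0 0;0 0 0 0 0 0 0"}}

```text
time: 18.38
tool_pos: [0.6432, -0.1761, 0.1638]
tool_rot: [3.141, -0.613, -0.018]
contact_force: [-0.9, 0.6, -2.6]
opening: 0.0168
grip_force: 50.0
```

```bash
python3 -c "
from h import *
rel()"
```

```text
t 18.38 tip rel C1 (bar xyz mm) [45.8  0.1  1.6] rot err [ 0.001 -0.002  0.   ] force bar [ 2.3 -0.6 -1.6] torque [ 0.07  0.55 -0.05]
```

Call:
{"method": "apply_moves", "body": {"motion": "0 0 0 -0.1 0 0 0;0 0 0 0 0 0 0"}}

```text
time: 18.62
tool_pos: [0.6426, -0.176, 0.1645]
tool_rot: [3.141, -0.613, -0.018]
contact_force: [0.3, -0.4, -2.7]
opening: 0.0166
grip_force: 50.0
```

```bash
python3 -c "
from h import *
rel()"
```

```text
t 18.62 tip rel C1 (bar xyz mm) [45.9  0.   2.5] rot err [ 0.001 -0.002  0.   ] force bar [ 1.3  0.4 -2.3] torque [ 0.07  0.55 -0.01]
```

Call:
{"method": "apply_moves", "body": {"motion": "0 0 0 -0.1 0 0 0;0 0 0 0 0 0 0"}}

```text
time: 18.88
tool_pos: [0.642, -0.1761, 0.1654]
tool_rot: [3.141, -0.613, -0.018]
contact_force: [0.5, -0.4, -2.4]
opening: 0.0166
grip_force: 50.0
```

```bash
python3 -c "
from h import *
rel()"
```

```text
t 18.88 tip rel C1 (bar xyz mm) [45.9  0.1  3.5] rot err [ 0.001 -0.002  0.   ] force bar [ 0.9  0.4 -2.2] torque [0.07 0.52 0.02]
```

Call:
{"method": "apply_moves", "body": {"motion": "0 0 0 -0.1 0 0 0;0 0 0 0 0 0 0"}}

```text
time: 19.12
tool_pos: [0.6415, -0.1761, 0.1662]
tool_rot: [3.141, -0.613, -0.018]
contact_force: [-0.2, -1.0, -2.7]
opening: 0.0164
grip_force: 50.0
```

```bash
python3 -c "
from h import *
rel()"
```

```text
t 19.12 tip rel C1 (bar xyz mm) [45.9  0.1  4.5] rot err [ 0.001 -0.002  0.   ] force bar [ 1.7  1.  -2.1] torque [0.03 0.57 0.01]
```

Call:
{"method": "apply_moves", "body": {"motion": "0 0 0 -0.1 0 0 0;0 0 0 0 0 0 0"}}

```text
time: 19.38
tool_pos: [0.6409, -0.1761, 0.167]
tool_rot: [3.141, -0.613, -0.018]
contact_force: [-0.3, 0.3, -2.7]
opening: 0.0168
grip_force: 50.0
```

```bash
python3 -c "
from h import *
rel()"
```

```text
t 19.38 tip rel C1 (bar xyz mm) [45.8  0.1  5.5] rot err [ 0.001 -0.002  0.   ] force bar [ 1.8 -0.3 -2. ] torque [0.1  0.54 0.03]
```

Call:
{"method": "apply_moves", "body": {"motion": "0 0 0 -0.1 0 0 0;0 0 0 0 0 0 0"}}

```text
time: 19.62
tool_pos: [0.6403, -0.176, 0.1678]
tool_rot: [3.141, -0.613, -0.018]
contact_force: [0.2, 0.1, -3.3]
opening: 0.016
grip_force: 50.0
```

```bash
python3 -c "
from h import *
rel()"
```

```text
t 19.62 tip rel C1 (bar xyz mm) [45.9  0.1  6.5] rot err [ 0.001 -0.002  0.   ] force bar [ 1.7 -0.1 -2.9] torque [ 0.03  0.54 -0.03]
```

Call:
{"method": "apply_moves", "body": {"motion": "0 0 0 -0.1 0 0 0;0 0 0 0 0 0 0"}}

```text
time: 19.88
tool_pos: [0.6398, -0.176, 0.1686]
tool_rot: [3.141, -0.613, -0.018]
contact_force: [0.4, -0.7, -3.4]
opening: 0.017
grip_force: 50.0
```

```bash
python3 -c "
from h import *
rel()
for _ in range(1):
  p=shot('wrist'); cv2.imwrite('pics/w8.png',p['img'][:,:,::-1])
rel()"
```

```text
t 19.88 tip rel C1 (bar xyz mm) [45.9  0.   7.5] rot err [ 0.001 -0.002  0.   ] force bar [ 1.6  0.7 -3. ] torque [ 0.09  0.42 -0.01]
t 19.93 tip rel C1 (bar xyz mm) [45.9  0.1  7.5] rot err [ 0.001 -0.002  0.   ] force bar [ 1.5  0.4 -3.1] torque [0.02 0.4  0.01]
```

```bash
python3 - <<'E'
import cv2,numpy as np
for n in ('w5','w6','w7','w8'):
    g=cv2.cvtColor(cv2.imread(f'pics/{n}.png'),6).astype(float)
    pr=g[185:260,306:331].mean(1); d=np.diff(pr)
    out=[]
    for i in range(2,len(d)-2):
        if abs(d[i])>5 and abs(d[i])>=max(abs(d[i-2:i+3])):
            w=abs(d[i-2:i+3]); out.append((round(185.5+np.sum((np.arange(i-2,i+3))*w)/w.sum(),2),round(d[i])))
    # width on rows 212-226
    row=g[210:224].mean(0); e=np.diff(row)[260:380]; l=np.argsort(-abs(e))[:6]+260
    print(n,out,sorted(l))
E
python3 -c "
from h import *
rel()"
```

```text
w5 [(np.float64(196.21), 20), (np.float64(214.42), 37), (np.float64(238.41), -27), (np.float64(242.47), 16)] [np.int64(269), np.int64(270), np.int64(271), np.int64(362), np.int64(363), np.int64(364)]
w6 [(np.float64(196.4), 17), (np.float64(238.52), -43), (np.float64(245.81), 12)] [np.int64(271), np.int64(357), np.int64(358), np.int64(362), np.int64(363), np.int64(364)]
w7 [(np.float64(196.25), 14), (np.float64(238.56), -42), (np.float64(244.23), 10)] [np.int64(269), np.int64(270), np.int64(271), np.int64(272), np.int64(363), np.int64(364)]
w8 [(np.float64(189.18), 24), (np.float64(196.32), -18), (np.float64(239.54), -37), (np.float64(245.8), 10)] [np.int64(269), np.int64(270), np.int64(271), np.int64(362), np.int64(363), np.int64(364)]
t 19.93 tip rel C1 (bar xyz mm) [45.9  0.1  7.5] rot err [ 0.001 -0.002  0.   ] force bar [ 1.5  0.4 -3.1] torque [0.02 0.4  0.01]
```

```bash
cat > edge.py <<'E'
from h import *
rel(); o=[]
for _ in range(3):
    g=cv2.cvtColor(shot('wrist')['img'],7).astype(float); d=np.diff(g[:,306:331].mean(1)); r=np.arange(234,244); w=np.maximum(-d[r]-4,0); o.append(np.sum((r+.5)*w)/w.sum())
print('edge',np.round(o,2))
E
python3 - <<'E'
import cv2,numpy as np
for n in ('w5','w6','w7','w8'):
    g=cv2.cvtColor(cv2.imread(f'pics/{n}.png'),6).astype(float); d=np.diff(g[:,306:331].mean(1)); r=np.arange(234,244); w=np.maximum(-d[r]-4,0); print(n,np.sum((r+.5)*w)/w.sum(), d[232:246].round())
E
```

```text
w5 238.28378378378378 [  0.  -0.  -0.  -1.  -3. -18. -27.  -9.   5.  12.  16.  12.   4.   0.]
w6 238.52952755905508 [  0.  -0.  -0.  -0.  -5. -23. -43. -25.  -5.  -0.   1.  -0.   4.  12.]
w7 238.57412935323381 [  0.  -1.   0.  -0.  -5. -22. -42. -26.  -5.   1.   2.   9.  10.   4.]
w8 239.55598570577723 [  0.  -0.  -0.  -0.   0.  -5. -19. -37. -23.  -4.  -1.  -0.   4.  10.]
```

Call:
{"method": "apply_moves", "body": {"motion": "0 0 0 0.25 0 0 0;0 0 0 0.25 0 0 0;0 0 0 0 0 0 0", "force": 60}}

```text
time: 20.3
tool_pos: [0.6426, -0.176, 0.1641]
tool_rot: [3.141, -0.612, -0.018]
contact_force: [-0.4, -0.4, -3.1]
opening: 0.0165
grip_force: 60.0
```

```bash
python3 edge.py
```

```text
t 20.3 tip rel C1 (bar xyz mm) [46.1 -0.   2.2] rot err [ 0.001 -0.001  0.   ] force bar [ 2.1  0.4 -2.4] torque [ 0.08  0.54 -0.04]
edge [238.48 238.45 238.48]
```

Call:
{"method": "apply_moves", "body": {"motion": "0 0 0 -0.33 0 0 0;0 0 0 0 0 0 0"}}

```text
time: 20.7
tool_pos: [0.6407, -0.1761, 0.1676]
tool_rot: [3.141, -0.613, -0.018]
contact_force: [0.1, 1.6, -2.9]
opening: 0.0168
grip_force: 60.0
```

```bash
python3 edge.py
```

```text
t 20.7 tip rel C1 (bar xyz mm) [45.7  0.1  6. ] rot err [ 0.001 -0.002  0.   ] force bar [ 1.6 -1.6 -2.5] torque [0.07 0.54 0.03]
edge [238.6  238.54 238.48]
```

Call:
{"method": "apply_moves", "body": {"motion": "0 0 0 -0.12 0 0 0;0 0 0 0 0 0 0"}}

```text
time: 21.1
tool_pos: [0.64, -0.176, 0.1682]
tool_rot: [3.141, -0.613, -0.018]
contact_force: [-0.0, -0.5, -3.6]
opening: 0.0165
grip_force: 60.0
```

```bash
python3 edge.py
```

```text
t 21.1 tip rel C1 (bar xyz mm) [45.9  0.1  7. ] rot err [ 0.001 -0.002  0.   ] force bar [ 2.1  0.5 -2.9] torque [-0.05  0.47  0.01]
edge [239.18 239.16 239.17]
```

Call:
{"method": "apply_moves", "body": {"motion": "0 0 0 0.45 0 0 0;0 0 0 0.5 0 0 0;0 0 0 0 0 0 0"}}

```text
time: 21.62
tool_pos: [0.6455, -0.176, 0.1598]
tool_rot: [3.141, -0.612, -0.018]
contact_force: [-1.2, -0.4, -3.0]
opening: 0.0164
grip_force: 60.0
```

```bash
python3 edge.py
```

```text
t 21.62 tip rel C1 (bar xyz mm) [46.2 -0.  -3. ] rot err [ 0.    -0.001 -0.   ] force bar [ 2.7  0.4 -1.8] torque [0.02 0.61 0.06]
edge [237.92 237.99 238.07]
```

Call:
{"method": "apply_moves", "body": {"motion": "0 0 0 0.15 0 0 0;0 0 0 0 0 0 0"}}

```text
time: 22.02
tool_pos: [0.6464, -0.1761, 0.1592]
tool_rot: [3.141, -0.613, -0.018]
contact_force: [-0.4, 0.1, -1.8]
opening: 0.0163
grip_force: 60.0
```

```bash
python3 edge.py
```

```text
t 22.02 tip rel C1 (bar xyz mm) [45.8  0.1 -4. ] rot err [ 0.001 -0.002  0.   ] force bar [ 1.3 -0.1 -1.3] torque [ 0.08  0.64 -0.03]
edge [237.18 237.2  237.22]
```

Call:
{"method": "apply_moves", "body": {"motion": "0 0 0.03 -0.44 0 -0.011 0;0 -0.5 0 0 0 0 0;0 -0.5 0 0 0 0 0;0 -0.3 0 0 0 0 0;0 -0.2 0 0 0 0 0;0 0 0 0 0 0 0"}}

```text
time: 22.92
tool_pos: [0.6313, -0.1762, 0.1541]
tool_rot: [3.141, -0.602, -0.018]
contact_force: [0.6, 0.7, -2.3]
opening: 0.0166
grip_force: 60.0
```

```bash
python3 edge.py
```

```text
t 22.93 tip rel C1 (bar xyz mm) [60.9  0.3  1.9] rot err [ 0.001  0.009 -0.   ] force bar [ 0.8 -0.7 -2.2] torque [0.04 0.52 0.01]
edge [238.47 238.46 238.48]
```

Call:
{"method": "apply_moves", "body": {"motion": "0 -0.2 0 0 0 0 0;0 -0.1 0 0 0 0 0;0 0 0 0 0 0 0"}}

```text
time: 23.45
tool_pos: [0.6289, -0.1761, 0.1525]
tool_rot: [3.141, -0.602, -0.018]
contact_force: [-0.6, 0.5, -2.2]
opening: 0.0167
grip_force: 60.0
```

```bash
python3 edge.py
```

```text
t 23.45 tip rel C1 (bar xyz mm) [63.8  0.3  1.9] rot err [ 0.001  0.009 -0.   ] force bar [ 1.7 -0.5 -1.5] torque [ 0.07  0.55 -0.  ]
edge [238.46 238.45 238.46]
```

Call:
{"method": "apply_moves", "body": {"motion": "0 -0.1 0 0 0 0 0;0 -0.1 0 0 0 0 0;0 0 0 0 0 0 0"}}

```text
time: 23.98
tool_pos: [0.6272, -0.1761, 0.1513]
tool_rot: [3.141, -0.602, -0.018]
contact_force: [-0.3, 0.3, -3.2]
opening: 0.0162
grip_force: 60.0
```

```bash
python3 edge.py
```

```text
t 23.98 tip rel C1 (bar xyz mm) [65.8  0.3  2. ] rot err [ 0.001  0.009 -0.   ] force bar [ 2.1 -0.3 -2.4] torque [ 0.04  0.5  -0.01]
edge [238.49 238.46 238.45]
```

Call:
{"method": "apply_moves", "body": {"motion": "0 -0.1 0 0 0 0 0;0 -0.1 0 0 0 0 0;0 0 0 0 0 0 0"}}

```text
time: 24.5
tool_pos: [0.6256, -0.176, 0.1502]
tool_rot: [3.141, -0.602, -0.018]
contact_force: [-0.7, -0.4, -2.6]
opening: 0.0167
grip_force: 60.0
```

```bash
python3 edge.py
```

```text
t 24.5 tip rel C1 (bar xyz mm) [67.8  0.3  2. ] rot err [0.001 0.009 0.   ] force bar [ 2.1  0.4 -1.7] torque [0.06 0.47 0.06]
edge [238.46 238.46 238.48]
```

Call:
{"method": "apply_moves", "body": {"motion": "0 -0.1 0 0 0 0 0;0 -0.1 0 0 0 0 0;0 0 0 0 0 0 0"}}

```text
time: 25.02
tool_pos: [0.6239, -0.176, 0.1491]
tool_rot: [3.141, -0.602, -0.018]
contact_force: [0.7, 0.4, -3.1]
opening: 0.0162
grip_force: 60.0
```

```bash
python3 edge.py
```

```text
t 25.02 tip rel C1 (bar xyz mm) [69.8  0.3  2. ] rot err [ 0.001  0.009 -0.   ] force bar [ 1.2 -0.4 -2.9] torque [ 0.06  0.59 -0.01]
edge [238.47 238.45 238.47]
```

Call:
{"method": "apply_moves", "body": {"motion": "0 -0.1 0 0 0 0 0;0 -0.1 0 0 0 0 0;0 -0.1 0 0 0 0 0"}}

```text
time: 25.55
tool_pos: [0.6215, -0.176, 0.1474]
tool_rot: [3.141, -0.602, -0.018]
contact_force: [0.3, -0.1, -2.8]
opening: 0.0168
grip_force: 60.0
```

```bash
python3 edge.py
```

```text
t 25.55 tip rel C1 (bar xyz mm) [72.7  0.3  2. ] rot err [0.001 0.009 0.   ] force bar [ 1.3  0.1 -2.4] torque [-0.01  0.52  0.03]
edge [238.47 238.47 238.47]
```

Call:
{"method": "apply_moves", "body": {"motion": "0 -0.1 0 0 0 0 0;0 -0.1 0 0 0 0 0;0 -0.1 0 0 0 0 0"}}

```text
time: 26.08
tool_pos: [0.619, -0.1759, 0.1457]
tool_rot: [3.141, -0.602, -0.018]
contact_force: [0.7, 0.1, -2.7]
opening: 0.0164
grip_force: 60.0
```

```bash
python3 edge.py
```

```text
t 26.07 tip rel C1 (bar xyz mm) [75.7  0.4  2.1] rot err [0.001 0.009 0.   ] force bar [ 0.9 -0.1 -2.6] torque [0.07 0.55 0.02]
edge [238.46 238.47 238.45]
```

Call:
{"method": "apply_moves", "body": {"motion": "0 -0.2 0 0 0 0 0;0 -0.2 0 0 0 0 0;0 -0.2 0 0 0 0 0;0 -0.2 0 0 0 0 0;0 -0.2 0 0 0 0 0;0 -0.2 0 0 0 0 0;0 0 0 0 0 0 0"}}

```text
time: 27.1
tool_pos: [0.6091, -0.1757, 0.1388]
tool_rot: [3.141, -0.602, -0.018]
contact_force: [0.1, -0.1, -2.5]
opening: 0.0168
grip_force: 60.0
```

```bash
python3 edge.py
```

```text
t 27.1 tip rel C1 (bar xyz mm) [87.9  0.3  2.2] rot err [ 0.001  0.009 -0.   ] force bar [ 1.4  0.1 -2.1] torque [0.04 0.48 0.01]
edge [238.44 238.47 238.45]
```

Call:
{"method": "apply_moves", "body": {"motion": "0 -0.1 0 0 0 0 0;0 -0.1 0 0 0 0 0;0 -0.1 0 0 0 0 0;0 0 0 0 0 0 0"}}

```text
time: 27.75
tool_pos: [0.6066, -0.1757, 0.1372]
tool_rot: [3.141, -0.602, -0.018]
contact_force: [-0.3, -0.2, -3.2]
opening: 0.0169
grip_force: 60.0
```

```bash
python3 edge.py
```

```text
t 27.75 tip rel C1 (bar xyz mm) [90.8  0.3  2.2] rot err [ 0.001  0.009 -0.   ] force bar [ 2.1  0.2 -2.5] torque [0.05 0.51 0.01]
edge [238.45 238.46 238.47]
```

Call:
{"method": "apply_moves", "body": {"motion": "0 -0.1 0 0 0 0 0;0 -0.1 0 0 0 0 0;0 0 0 0 0 0 0"}}

```text
time: 28.28
tool_pos: [0.605, -0.1757, 0.1361]
tool_rot: [3.141, -0.602, -0.018]
contact_force: [-0.2, 0.5, -2.3]
opening: 0.0167
grip_force: 60.0
```

```bash
python3 edge.py
```

```text
t 28.27 tip rel C1 (bar xyz mm) [92.8  0.3  2.2] rot err [ 0.001  0.009 -0.   ] force bar [ 1.5 -0.5 -1.8] torque [ 0.02  0.51 -0.03]
edge [238.46 238.45 238.46]
```

Call:
{"method": "apply_moves", "body": {"motion": "0 -0.1 0 0 0 0 0;0 -0.1 0 0 0 0 0;0 0 0 0 0 0 0"}}

```text
time: 28.8
tool_pos: [0.6033, -0.1757, 0.1349]
tool_rot: [3.141, -0.602, -0.018]
contact_force: [-0.0, 0.2, -3.2]
opening: 0.0167
grip_force: 60.0
```

Call:
{"method": "apply_moves", "body": {"motion": "0 -0.1 0 0 0 0 0;0 -0.1 0 0 0 0 0;0 0 0 0 0 0 0"}}

```text
time: 29.18
tool_pos: [0.6017, -0.1756, 0.1338]
tool_rot: [3.141, -0.602, -0.018]
contact_force: [-0.2, -0.5, -3.4]
opening: 0.0166
grip_force: 60.0
```

```bash
python3 edge.py
```

```text
t 29.18 tip rel C1 (bar xyz mm) [96.8  0.3  2.2] rot err [ 0.001  0.009 -0.   ] force bar [ 2.1  0.5 -2.7] torque [0.02 0.56 0.01]
edge [238.43 238.46 238.47]
```

Call:
{"method": "apply_moves", "body": {"motion": "0 -0.1 0 0 0 0 0;0 -0.05 0 0 0 0 0;0 0 0 0 0 0 0"}}

```text
time: 29.7
tool_pos: [0.6007, -0.1757, 0.1332]
tool_rot: [3.141, -0.602, -0.018]
contact_force: [1.7, -0.0, -3.0]
opening: 0.0165
grip_force: 60.0
```

```bash
python3 edge.py
```

```text
t 29.7 tip rel C1 (bar xyz mm) [98.   0.4  2.3] rot err [0.001 0.009 0.   ] force bar [ 0.3 -0.  -3.4] torque [0.12 0.4  0.04]
edge [238.46 238.47 238.44]
```

Call:
{"method": "apply_moves", "body": {"motion": "0 -0.05 0 0 0 0 0;0 0 0 0 0 0 0"}}

```text
time: 30.1
tool_pos: [0.6005, -0.1758, 0.1332]
tool_rot: [3.14, -0.603, -0.018]
contact_force: [2.4, 0.9, -0.8]
opening: 0.0165
grip_force: 60.0
```

```bash
python3 edge.py
```

```text
t 30.1 tip rel C1 (bar xyz mm) [98.1  0.6  2.3] rot err [0.001 0.008 0.   ] force bar [-1.5 -0.9 -2. ] torque [ 0.09  0.01 -0.06]
edge [238.38 238.36 238.38]
```

Call:
{"method": "apply_moves", "body": {"motion": "0 -0.05 0 0 0 0 0;0 0 0 0 0 0 0"}}

```text
time: 30.5
tool_pos: [0.6004, -0.1759, 0.1332]
tool_rot: [3.14, -0.603, -0.017]
contact_force: [5.5, 0.9, 0.5]
opening: 0.0163
grip_force: 60.0
```

```bash
python3 edge.py
```

```text
t 30.5 tip rel C1 (bar xyz mm) [98.2  0.7  2.3] rot err [0.002 0.007 0.   ] force bar [-4.7 -1.  -2.7] torque [ 0.11 -0.4   0.03]
edge [238.31 238.3  238.32]
```

Call:
{"method": "apply_moves", "body": {"motion": "0 -0.05 0 0 0 0 0;0 0 0 0 0 0 0;0 0 0 0 0 0 0;0 0 0 0 0 0 0"}}

```text
time: 31.15
tool_pos: [0.6003, -0.1761, 0.1333]
tool_rot: [3.139, -0.604, -0.017]
contact_force: [5.8, 0.9, 1.2]
opening: 0.0169
grip_force: 60.0
```

```bash
python3 edge.py
```

```text
t 31.15 tip rel C1 (bar xyz mm) [98.2  0.8  2.3] rot err [0.002 0.007 0.   ] force bar [-5.4 -1.  -2.4] torque [ 0.13 -0.64  0.04]
edge [238.27 238.27 238.25]
```

Pressed home with about 7 N. Now I open the fingers.

Call:
{"method": "apply_moves", "body": {"motion": "50 0 0 0 0 0 0;50 0 0 0 0 0 0;50 0 0 0 0 0 0;50 0 0 0 0 0 0;50 0 0 0 0 0 0;50 0 0 0 0 0 0"}}

```text
time: 32.05
tool_pos: [0.5993, -0.1756, 0.1322]
tool_rot: [3.141, -0.602, -0.018]
contact_force: [-0.0, -0.7, -0.2]
opening: 0.0461
grip_force: 0.0
```

```bash
python3 -c "
from h import *
rel(); p=shot('wrist'); cv2.imwrite('pics/w9.png',p['img'][:,:,::-1]); print(robot.observe()['opening'])"
```

```text
t 32.05 tip rel C1 (bar xyz mm) [99.7  0.4  2.3] rot err [0.001 0.009 0.   ] force bar [ 0.1  0.7 -0.2] torque [0.05 0.31 0.06]
0.04597565411530378
```

View pics/w9.png

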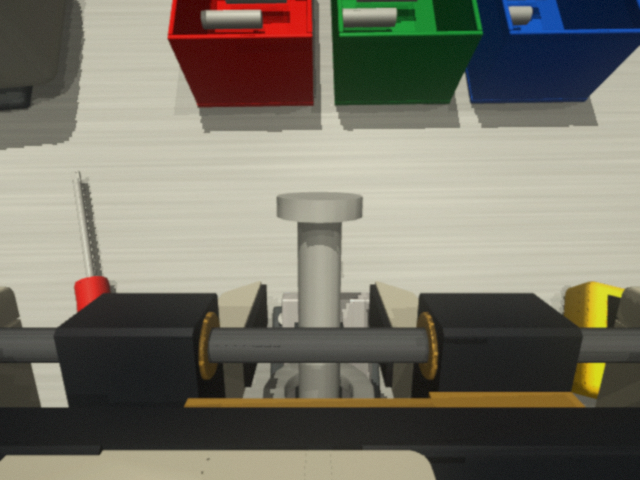

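The pin is free between the open fingers, with its head at (320,207), and it rests in the rings. I retreat square to the slope.

Call:
{"method": "apply_moves", "body": {"motion": "50 0 0 -1 0 0 0;50 0 0 -2 0 0 0;50 0 0 -4 0 0 0;50 0 0 -5 0 0 0;50 0 0 -5 0 0 0;50 0 0 0 0 0 0;50 0 0 0 0 0 0"}}

```text
time: 32.98
tool_pos: [0.5028, -0.1737, 0.2723]
tool_rot: [3.14, -0.602, -0.018]
contact_force: [0.3, 0.6, 0.0]
opening: 0.0462
grip_force: 0.0
```

```bash
python3 -c "
from h import *
p=shot('wrist'); q=shot('top'); s=robot.observe(); print(s['time'],s['contact_force'],s['tool_pos'])
u=proj(q,C1)[0].astype(int); a=cv2.resize(q['img'][u[1]-45:u[1]+45,u[0]-60:u[0]+60,::-1],(400,300),interpolation=2)
c=np.hstack([cv2.resize(p['img'][:,:,::-1],(400,300),interpolation=3),a]); cv2.imwrite('pics/f.png',c)
print([(np.round(d['centre'],3),d['score']) for n in (p,q) for d in robot.search_frame('pin_thin',n)])"
```

```text
33.075 [-0.7980585  -0.70116779 -0.21353903] [ 0.50288732 -0.17340834  0.27113406]
[(array([ 0.588, -0.171,  0.147]), 0.57), (array([ 0.595, -0.175,  0.151]), 0.88), (array([0.338, 0.234, 0.02 ]), 0.77), (array([ 0.176, -0.27 ,  0.016]), 0.64)]
```

View pics/f.png

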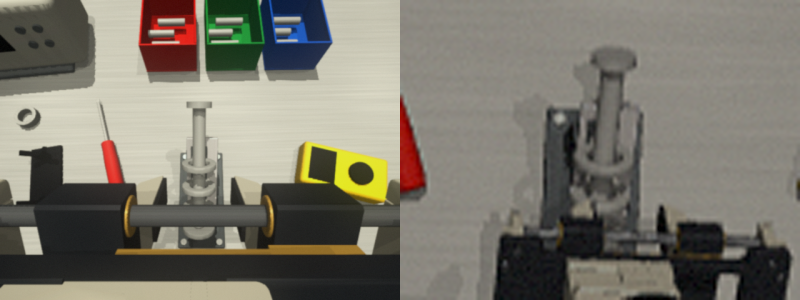

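The pin sits through the rings, with its head at (199,105) in the left view, resting down the slope. The robot touches nothing, so I hand in.

```bash
python3 -c "
from cell import robot
print(robot.hand_in())"
```

```text
the job is handed in; nothing more can be done
None
```

The thin pin, the one nearer the gauge, went through the first three rings, was pressed home with about 7 N against the fourth ring, then released. It rests there in the gauge, and the job was handed in at 33 s with the arm clear of everything.

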